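# Load the check weights and hold the scale's release arm

### The job

Check the donation scale: set the round steel weight and the square brass weight, without dropping them, fully down into their matching pockets in the grey block on the scale. Then, with the gripper on its red upright grip, swing the spring-loaded release arm on the scale's side forward (towards the display side) as far as its stop, and finish while still holding it there: do not let go. Leave the oblong weight in its pocket and everything else on the table where it is.

Things in the scene. Friction and masses are not known exactly. Their poses are not given: they have to be found in the camera images.
- scale: White donation scale, fixed, 260 (x) x 220 (y) x 85 mm. Origin: centre of its underside; x from its sloping display front to its back, y to its left, z up. On top a pan (x -65 to 105 mm, full width, top 100 mm up) and a grey nest block 110 x 204 mm, centred 20 mm behind the origin, top 120 mm up. Its three pockets lie in a row along y, 70 mm apart; from right (-y): square, round, oblong.
- nest_round (a point): Centre of the floor of the round pocket (38.5 mm diameter, 14 mm deep; floor 106 mm above the table, mouth 120 mm). Middle pocket. Axes as the scale's.
- nest_square (a point): Centre of the floor of the square pocket (34.5 x 34.5 mm, sides along the scale's x and y, 14 mm deep; floor 106 mm above the table). Right-hand (-y) pocket. Axes as the scale's.
- round_weight: Bright steel cylindrical check weight, 36 mm diameter, 60 mm tall, about 0.35 kg, standing on the table. Origin: centre of its underside, z up.
- square_weight: Brass-coloured square check weight, 32 x 32 mm, 60 mm tall, about 0.35 kg, standing on the table. Origin: centre of its underside; x and y along its sides, z up.
- oblong_weight: Dark steel oblong weight 46 x 24 mm, 45 mm tall, already seated in the left-hand oblong pocket, 70 mm to the left (+y) of the round one; it stays there. Origin: centre of its underside.
- release_arm (a joint): Spring release arm on the scale's right side, rad. 0: at rest, pointing 45 deg right of the scale's +x. Grows clockwise seen from above, the grip going right, then forward: its direction from the pivot is -pi/4 minus the joint value from the scale's +x. Stop at 1.2 (pointing right and 24 deg forward). The spring pushes back: 1.7 N at the grip at rest, 6 N at the stop; let go, it returns to 0.
- release_pivot (a point): On the arm's vertical axis, 40 mm in front and 135 mm right of the scale's centre, 90 mm above the table, at the underside of the level aluminium arm. Fixed; axes as the scale's. Below the arm a round plate of 50 mm radius carries two black stop pins (10 mm diameter, tops 106 mm above the table) about 47 mm from the axis.
- release_grip (a point): On the axis of the red upright grip at the arm's end, 100 mm from the pivot axis: a round post 16 mm in diameter, free from 103 to 155 mm above the table; this point is 135 mm above the table. It moves with the arm; its x points from pivot to grip.
- tape: Bystander, to be left alone: blue roll of tape, ring 60 mm outside, 38 mm hole, 20 mm high, lying flat. Origin: centre of its underside.
- spray: Bystander, to be left alone: white bottle 60 mm diameter, 150 mm tall. Origin: centre of its underside.
- cup: Bystander, to be left alone: clear cup, 72 mm across the rim, 70 mm tall. Origin: centre of its underside.
- dish: Bystander, to be left alone: open steel dish 160 x 110 x 35 mm. Origin: centre of its underside.
- tube0: Bystander, to be left alone: red-capped sample tube in the white rack, tube 13 mm and cap 18 mm diameter, 96 mm long. Origin: centre of its underside.
- tube1: Bystander, to be left alone: yellow-capped sample tube, likewise. Origin: centre of its underside.
- tube2: Bystander, to be left alone: blue-capped sample tube, likewise. Origin: centre of its underside.

How it is judged:
By the outcome, as a careful person would: the job done as asked, in the order asked, and still so for the second after the job is handed in, while the arm keeps its last pose, push and grip.
It also fails if it takes over 67 s, if anything falls off the work surface, if the arm or the gripper's body presses on something with over 40 N, if the wrist force passes 120 N, or if a joint passes its speed limit or range.

### The arm

A 6-joint arm with a two-finger parallel gripper is mounted at the origin on the work surface. World frame = base frame: x ahead of the robot, y to its left, z up, the work surface at z = 0. Lengths are in m, angles in rad, forces in N, time in s.
With the tool pointing down it reaches from about 0.225 to 0.875 m from the base axis. Payload 3.4 kg.
Tool frame: the origin (TCP) lies midway between the tips of the shut fingers; the grasp point (between the pads) lies 19 mm behind it; z points along the fingers, y is the line along which they close (so a half turn about z gives the same grasp; the last joint's range is limited). The gripper opens to 85 mm and grips with 20 to 120 N. Pads are 22 mm wide; open, the fingers measure 114 mm over their backs; the gripper's body (76 mm by 85 mm) begins 54 mm behind the grasp point. The pads swing forward as they close: fully open they stand 13 mm farther back than shut.
Start: joints at [-1.294, 0.276, 1.505, -0, 1.361, -0.121], TCP at [0.223, -0.53, 0.231] pointing down, gripper open.
Joint ranges: [-2.89, 2.89], [-0.75, 2.08], [0.22, 2.7], [-1.18, 4.32], [0.11, 2.71], [-2.7, 2.7]. Speed limits (rad/s): [2.57, 2.57, 3.14, 3.14, 3.14, 3.14].

### API

Orientations are given as a unit quaternion [x, y, z, w].
In Python, from bench import bot gives the robot as it stands.
- The arm moves only by the shell command python3 -m jog 'ROWS' [FORCE]. ROWS is JSON, a list of rows, each an object with "grip": the opening, from 0 (shut) to 1 (fully open); "xyz": the shift along the world's x, y, z in cm, a list of three; "angular": the turn, a rotation vector about the world's x, y, z in rad, a list of three. A call has 1 to 12 rows; each row is the pose to reach, as a shift and turn from the pose commanded when the call began; what a row does not reach only later rows make up. A row lasts 1/12 s, in which the tool goes at most 41.7 mm and 7.16 degrees, less where a joint would pass 70% of its speed; a pose out of reach is approached as far as the arm can. A call with a gripper value outside its range is refused whole. The fingers move at their own pace and stop on an object; FORCE is the grip in N (left out, the last holds). Time passes only in rows, so rows that repeat a pose let the fingers close. It gives the time, the measured TCP pose, the force, the opening and the grip force at its end, in the units of the state.
- bot.get_state(): the state, without advancing time (a new reading comes with each control period).
- bot.camera(name): name is "scene" or "top" or "wrist"; returns a dict with "color" (420x560x3 uint8, red, green, blue), "z_map" (420x560 float32, m along the optical axis (not along the pixel's ray), 0 where there is no reading), "intrinsics" (3x3 intrinsics, pixels), "xyz" and "rotation" of the camera in the world; the wrist camera has in their place "hand_eye" (4x4, takes a point from camera to tool coordinates, whose origin is the TCP and whose axes are the flange's). Camera axes: x right, y up, looking along -z (the intrinsics and any distortion apply to the point x, -y, -z); pixel columns grow to the right and rows downward; lengths in m; the calibration is good to about 2 mm. A picture is of the moment at which its call begins: read the wrist's pose just before it.
- bot.sign_off(): hands the job in; it is judged then, once.
The state is a dict: "clock": time; "q": joint angles; "qvel": joint speeds; "joint_efforts": joint torques, N m; "tool_pos": TCP position; "tcp_rot": TCP orientation; "contact_force": force on the tool from outside, world axes, zero at the start; "moment": the same for the moment, N m; "opening": finger opening in m; "finger_force": force on a finger pad.
Only numpy, scipy, OpenCV 4.12 (cv2) and the standard library are available. Lean on these libraries where they do the work, as an engineer would, in place of code of your own. Each camera call takes 0.05 s, during which the arm holds its last target. There are 200 camera calls.

## Working session

There is one attempt and no reset: what is moved stays moved. The work goes in short steps, Python scripts to look and compute and a shell command to move; the robot and the scene stay as the last step left them, time stands still between calls to the robot, and variables do not carry over. Pictures are saved under pics/ and viewed, at most 10 in all, crops included, and the job is handed in when it is done.

```bash
mkdir -p pics; cat > h.py <<'E'
import numpy as np, cv2
from bench import bot
from scipy.spatial.transform import Rotation as R
def cloud(name):
    s=bot.get_state(); c=bot.camera(name); K=np.array(c["intrinsics"]); z=c["z_map"]
    v,u=np.indices(z.shape)
    p=np.stack([(u-K[0,2])/K[0,0]*z,-(v-K[1,2])/K[1,1]*z,-z],-1)
    if "hand_eye" in c:
        H=np.array(c["hand_eye"]); p=p@H[:3,:3].T+H[:3,3]
        p=p@R.from_quat(s["tcp_rot"]).as_matrix().T+s["tool_pos"]
    else:
        r=np.array(c["rotation"]); r=r if r.shape==(3,3) else R.from_quat(r).as_matrix()
        p=p@r.T+np.array(c["xyz"])
    p[z==0]=np.nan
    return c,p
def save(c,f): cv2.imwrite(f,c["color"][:,:,::-1])
E
python3 - <<'E'
from h import *
for n in("top","scene"):
    c,p=cloud(n); save(c,f"pics/{n}0.png"); np.save(n+"0.npy",p); print({k:v for k,v in c.items() if k not in("color","z_map")})
print(bot.get_state())
E
```

```text
{'intrinsics': array([[467.98123451,   0.        , 287.61621039],
       [  0.        , 467.98123451, 206.92123434],
       [  0.        ,   0.        ,   1.        ]]), 'xyz': array([ 0.33663216, -0.0166309 ,  1.37008529]), 'rotation': array([-0.07567795,  0.08226468,  0.71715233, -0.68789382])}
{'intrinsics': array([[528.58116282,   0.        , 276.53059719],
       [  0.        , 528.58116282, 209.33951859],
       [  0.        ,   0.        ,   1.        ]]), 'xyz': array([1.32638258, 0.94710561, 1.11675534]), 'rotation': array([0.13371409, 0.3981877 , 0.86156749, 0.2850764 ])}
{'clock': 0.1, 'q': array([-1.29398833e+00,  2.76517131e-01,  1.50599623e+00, -4.47887413e-06,
        1.36070825e+00, -1.21002702e-01]), 'qvel': array([ 0.00116992, -0.00096944, -0.00233497,  0.00065373, -0.00132564,
       -0.00077793]), 'joint_efforts': array([ 1.21876757e-03, -4.17699158e+01, -2.46404010e+01, -2.55913856e-04,
        5.81654444e-03, -1.77243760e-05]), 'tool_pos': array([ 0.22261839, -0.52964734,  0.23053866]), 'tcp_rot': array([ 9.80283046e-01,  1.97596776e-01, -6.55692436e-05, -8.11840363e-04]), 'contact_force': array([-0.95070987,  0.56541213, -0.56448941]), 'moment': array([ 0.02255575, -0.04215976, -0.00649614]), 'finger_force': 0.0, 'opening': 0.08576863181463504}
```

View pics/top0.png

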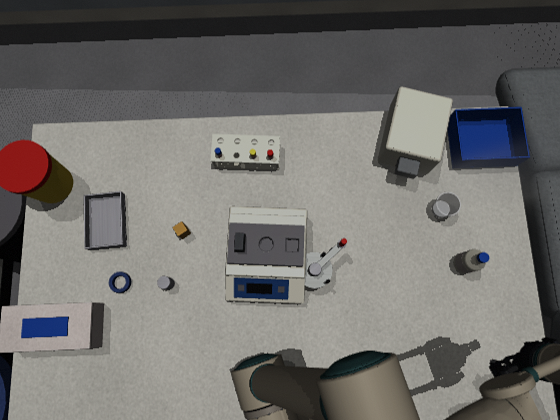

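View pics/scene0.png

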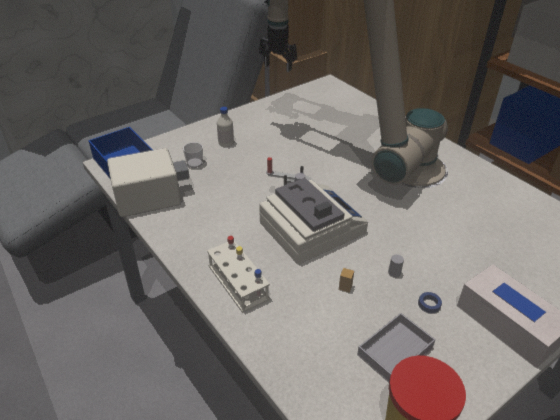

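The top view shows the brass square at (181,230), steel round at (166,283), nest round pocket about (266,243), square pocket (292,244), red grip (343,241) and pivot (315,270). The scene view agrees.

```bash
python3 - <<'E'
from h import *
p=np.load("top0.npy"); 
def w(u,v): return p[v,u].round(4)
for n,(u,v) in dict(sq=(180,228),rd=(165,281),nest=(280,230),table=(200,350),grip=(343,241),piv=(315,270)).items(): print(n,w(u,v))
def blob(n,u,v,r,zl,zh):
    q=p[v-r:v+r,u-r:u+r].reshape(-1,3); q=q[(q[:,2]>zl)&(q[:,2]<zh)]
    a=cv2.minAreaRect((q[:,:2]*1000).astype(np.float32)); print(n,len(q),q.mean(0).round(4),a)
blob("sq",181,230,14,.05,.07); blob("rd",166,283,14,.05,.07)
blob("nest",266,243,45,.113,.127); blob("grip",343,241,8,.14,.17); blob("scale",266,255,55,.08,.11)
E
```

```text
sq [0.5849 0.2716 0.0645]
rd [0.4383 0.3124 0.0612]
nest [ 0.5578 -0.0111  0.1196]
table [ 0.2469  0.2272 -0.0024]
grip [ 0.5152 -0.1749  0.1568]
piv [ 0.4476 -0.1011  0.103 ]
sq 136 [0.5852 0.2736 0.0602] ((586.01171875, 274.1865234375), (32.428890228271484, 31.28438949584961), 33.805206298828125)
rd 139 [0.4368 0.3169 0.0605] ((437.04046630859375, 317.4602966308594), (33.95618438720703, 34.292545318603516), 23.334903717041016)
nest 2571 [0.5222 0.0278 0.1206] ((523.5257568359375, 29.167823791503906), (204.35177612304688, 111.92829132080078), 85.38787841796875)
grip 34 [ 0.5164 -0.1757  0.1547] ((516.1563720703125, -176.07223510742188), (14.2901029586792, 14.318009376525879), 85.44955444335938)
scale 3188 [0.5188 0.0185 0.096 ] ((519.4606323242188, 9.108352661132812), (259.937255859375, 225.1444091796875), 85.7608871459961)
```

```bash
python3 -m jog '[{"xyz":[2,3,2],"angular":[0,0,0.08],"grip":1},{"xyz":[4,7,4],"angular":[0,0,0.2],"grip":1},{"xyz":[6,11,6],"angular":[0,0,0.3],"grip":1},{"xyz":[8,14.5,8],"angular":[0,0,0.4],"grip":1},{"xyz":[10,18,10],"angular":[0,0,0.5],"grip":1},{"xyz":[11.5,21.5,11],"angular":[0,0,0.6],"grip":1},{"xyz":[13.5,25,12],"angular":[0,0,0.7],"grip":1},{"xyz":[15.5,28.5,12],"angular":[0,0,0.8],"grip":1},{"xyz":[17.5,32,12],"angular":[0,0,0.9],"grip":1},{"xyz":[19,35,12],"angular":[0,0,1.0],"grip":1},{"xyz":[21,38.5,12],"angular":[0,0,1.09],"grip":1},{"xyz":[22,40,12],"angular":[0,0,1.09],"grip":1}]'
python3 -m jog '[{"xyz":[1.5,3,0],"angular":[0,0,0],"grip":1},{"xyz":[3,6,0],"angular":[0,0,0],"grip":1},{"xyz":[4.5,9,0],"angular":[0,0,0],"grip":1},{"xyz":[6,12,0],"angular":[0,0,0],"grip":1},{"xyz":[6.5,13,0],"angular":[0,0,0],"grip":1},{"xyz":[6.5,13,0],"angular":[0,0,0],"grip":1},{"xyz":[6.5,13,0],"angular":[0,0,0],"grip":1}]'
python3 - <<'E'
from h import *
c,p=cloud("wrist"); save(c,"pics/w1.png"); np.save("w1.npy",p); print(c["hand_eye"],c["intrinsics"])
E
```

```text
clock: 1.1
tool_pos: [0.4436, -0.1262, 0.3513]
tcp_rot: [0.734, 0.679, 0.001, -0.001]
contact_force: [0.4, -0.1, -0.1]
opening: 0.0854
finger_force: 0.0
clock: 1.68
tool_pos: [0.5074, -0.0003, 0.3508]
tcp_rot: [0.735, 0.678, -0.001, -0.0]
contact_force: [0.4, -0.3, -0.3]
opening: 0.0853
finger_force: 0.0
[[ 4.45660020e-04  9.49203453e-01  3.14662687e-01  8.07158087e-02]
 [ 9.99999859e-01 -3.32283094e-04 -4.13953426e-04 -7.44755581e-04]
 [-2.88368930e-04  3.14662828e-01 -9.49203467e-01 -1.42465610e-01]
 [ 0.00000000e+00  0.00000000e+00  0.00000000e+00  1.00000000e+00]] [[341.73195394   0.         278.76704747]
 [  0.         341.73195394 210.62775776]
 [  0.           0.           1.        ]]
```

View pics/w1.png

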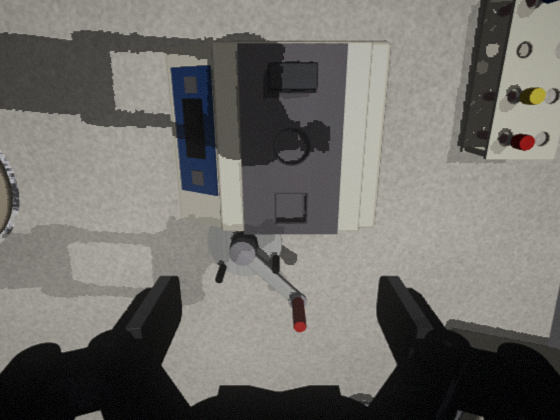

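The wrist view shows the square pocket at (291,207), the round pocket at (291,147), the oblong weight at (293,77), and the grip at (300,315).

```bash
cat >> h.py <<'E'
def onplane(c,s,zp):
    "intersections of all wrist pixel rays with z=zp"
    K=np.array(c["intrinsics"]); H=np.array(c["hand_eye"]); M=R.from_quat(s["tcp_rot"]).as_matrix()
    v,u=np.indices(c["z_map"].shape)
    d=np.stack([(u-K[0,2])/K[0,0],-(v-K[1,2])/K[1,1],-np.ones(u.shape)],-1)@(M@H[:3,:3]).T
    o=M@H[:3,3]+s["tool_pos"]
    return o+d*((zp-o[2])/d[...,2])[...,None]
def pockets(c,p,s,sq,rd):
    P=onplane(c,s,.12)
    q=p[np.abs(p[...,2]-.12)<.004][:,:2]; ctr=np.array([.5235,.0292]); q=q[np.linalg.norm(q-ctr,axis=1)<.12]
    print("top z",np.nanmedian(p[...,2][np.abs(p[...,2]-.12)<.004]),"block",cv2.minAreaRect((q*1000).astype(np.float32)))
    for n,g in(("sq",sq),("rd",rd)):
        m=(p[...,2]<.1165)&(np.linalg.norm(P[...,:2]-g,axis=-1)<.027)
        h=P[m][:,:2]*1000; print(n,len(h),((h.max(0)+h.min(0))/2).round(1),h.mean(0).round(1),cv2.minAreaRect(h.astype(np.float32)))
E
python3 - <<'E'
from h import *
s=bot.get_state(); c,p=cloud("wrist"); np.save("w1.npy",p)
print(s["tool_pos"],s["tcp_rot"])
pockets(c,p,s,[.518,-.041],[.5235,.029])
z=p[...,2]; P=onplane(c,s,.155); m=(np.abs(z-.155)<.004)&(np.linalg.norm(P[...,:2]-[.517,-.176],axis=-1)<.02); print("grip",m.sum(),p[m].mean(0))
E
```

```text
[ 0.50720835 -0.00094719  0.35103205] [ 7.35848817e-01  6.77145368e-01 -8.16975680e-04  3.66780094e-05]
top z 0.11982654496717948 block ((522.0572509765625, 28.24664306640625), (204.68980407714844, 110.32115936279297), 85.45669555664062)
sq 833 [516.8 -40.5] [516.5 -40.3] ((517.8444213867188, -40.587154388427734), (32.51498794555664, 35.867637634277344), 85.27962493896484)
rd 963 [524.  29.] [522.   29.1] ((523.5053100585938, 28.98950958251953), (36.46525192260742, 39.59945297241211), 85.27118682861328)
grip 133 [ 0.51621449 -0.17602729  0.1544007 ]
```

```bash
python3 -m jog '[{"xyz":[0.7,2.5,0],"angular":[0,0,0.08],"grip":1},{"xyz":[1.6,5.5,0],"angular":[0,0,0.18],"grip":1},{"xyz":[2.5,9,0],"angular":[0,0,0.28],"grip":1},{"xyz":[3.5,12.5,-1],"angular":[0,0,0.38],"grip":1},{"xyz":[4.5,16,-3],"angular":[0,0,0.48],"grip":1},{"xyz":[5.5,19.5,-5],"angular":[0,0,0.58],"grip":1},{"xyz":[6.5,22.5,-7.5],"angular":[0,0,0.67],"grip":1},{"xyz":[7.2,25,-10],"angular":[0,0,0.67],"grip":1},{"xyz":[7.7,27,-12],"angular":[0,0,0.67],"grip":1},{"xyz":[7.9,27.5,-13],"angular":[0,0,0.67],"grip":1},{"xyz":[7.9,27.5,-13],"angular":[0,0,0.67],"grip":1},{"xyz":[7.9,27.5,-13],"angular":[0,0,0.67],"grip":1}]'
cat >> h.py <<'E'
def weight(zl,zh,g,r=.04,name="wrist"):
    s=bot.get_state(); c,p=cloud(name); m=(p[...,2]>zl)&(p[...,2]<zh)&(np.linalg.norm(p[...,:2]-g,axis=-1)<r)
    q=p[m]; a=cv2.minAreaRect((q[:,:2]*1000).astype(np.float32)); k=cv2.minEnclosingCircle((q[:,:2]*1000).astype(np.float32))
    print("tool",s["tool_pos"].round(4),"yaw y-axis",np.degrees(np.arctan2(*R.from_quat(s["tcp_rot"]).as_matrix()[[1,0],1])).round(2))
    print(len(q),q.mean(0).round(4),a,"circ",k); return c,p,s
E
python3 - <<'E'
from h import *
c,p,s=weight(.052,.068,[.586,.274]); save(c,"pics/w2.png")
E
```

```text
clock: 2.78
tool_pos: [0.5869, 0.2731, 0.2214]
tcp_rot: [0.473, 0.881, -0.001, 0.0]
contact_force: [-0.5, 0.0, 0.6]
opening: 0.0856
finger_force: 0.0
tool [0.5869 0.2731 0.2214] yaw y-axis 33.56
1194 [0.5845 0.2749 0.0595] ((584.8432006835938, 274.1082763671875), (31.98917007446289, 31.792631149291992), 32.39076232910156) circ ((584.82666015625, 274.0548400878906), 21.460351943969727)
```

View pics/w2.png

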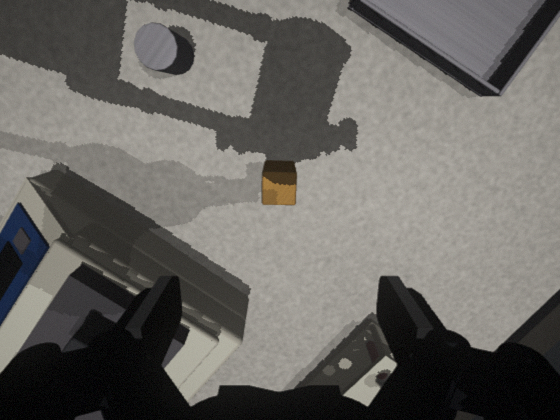

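```bash
python3 -m jog '[{"xyz":[-0.1,0.1,-3],"angular":[0,0,-0.02],"grip":1},{"xyz":[-0.2,0.1,-6.5],"angular":[0,0,-0.02],"grip":1},{"xyz":[-0.2,0.1,-10],"angular":[0,0,-0.02],"grip":1},{"xyz":[-0.2,0.1,-13.5],"angular":[0,0,-0.02],"grip":1},{"xyz":[-0.2,0.1,-16.5],"angular":[0,0,-0.02],"grip":1},{"xyz":[-0.2,0.1,-18.5],"angular":[0,0,-0.02],"grip":1},{"xyz":[-0.2,0.1,-19.7],"angular":[0,0,-0.02],"grip":1},{"xyz":[-0.2,0.1,-20.1],"angular":[0,0,-0.02],"grip":1},{"xyz":[-0.2,0.1,-20.1],"angular":[0,0,-0.02],"grip":0.5},{"xyz":[-0.2,0.1,-20.1],"angular":[0,0,-0.02],"grip":0.3},{"xyz":[-0.2,0.1,-20.1],"angular":[0,0,-0.02],"grip":0.2},{"xyz":[-0.2,0.1,-20.1],"angular":[0,0,-0.02],"grip":0.2}]' 40
python3 -m jog '[{"xyz":[0,0,0],"angular":[0,0,0],"grip":0.2},{"xyz":[0,0,0],"angular":[0,0,0],"grip":0.2},{"xyz":[0,0,0],"angular":[0,0,0],"grip":0.2},{"xyz":[0,0,0],"angular":[0,0,0],"grip":0.2}]' 40
```

```text
clock: 3.83
tool_pos: [0.586, 0.2762, 0.0222]
tcp_rot: [0.481, 0.877, 0.001, 0.001]
contact_force: [-0.1, 0.3, 0.4]
opening: 0.0386
finger_force: 0.0
clock: 4.17
tool_pos: [0.5856, 0.2761, 0.022]
tcp_rot: [0.481, 0.877, 0.001, 0.001]
contact_force: [-0.2, -1.4, 7.0]
opening: 0.0318
finger_force: 41.6
```

```bash
python3 -m jog '[{"xyz":[0,0,1],"angular":[0,0,0],"grip":0.2},{"xyz":[0,0,3.5],"angular":[0,0,0],"grip":0.2},{"xyz":[0,0,7],"angular":[0,0,0],"grip":0.2},{"xyz":[0,0,10.5],"angular":[0,0,0],"grip":0.2},{"xyz":[0,0,14],"angular":[0,0,0],"grip":0.2},{"xyz":[-0.2,-1,17],"angular":[0,0,-0.05],"grip":0.2},{"xyz":[-0.8,-3.5,19],"angular":[0,0,-0.12],"grip":0.2},{"xyz":[-1.5,-7,20],"angular":[0,0,-0.2],"grip":0.2},{"xyz":[-2.2,-10.5,20],"angular":[0,0,-0.28],"grip":0.2},{"xyz":[-3,-14,20],"angular":[0,0,-0.36],"grip":0.2},{"xyz":[-3.8,-17.5,20],"angular":[0,0,-0.44],"grip":0.2},{"xyz":[-4.6,-21,20],"angular":[0,0,-0.52],"grip":0.2}]' 40
python3 -m jog '[{"xyz":[-0.7,-3.5,0],"angular":[0,0,-0.07],"grip":0.2},{"xyz":[-1.4,-6.5,0],"angular":[0,0,-0.12],"grip":0.2},{"xyz":[-1.9,-9,0],"angular":[0,0,-0.128],"grip":0.2},{"xyz":[-2.2,-10.6,-2],"angular":[0,0,-0.128],"grip":0.2},{"xyz":[-2.2,-10.6,-4],"angular":[0,0,-0.128],"grip":0.2},{"xyz":[-2.2,-10.6,-5],"angular":[0,0,-0.128],"grip":0.2},{"xyz":[-2.2,-10.6,-5],"angular":[0,0,-0.128],"grip":0.2},{"xyz":[-2.2,-10.6,-5],"angular":[0,0,-0.128],"grip":0.2}]' 40
python3 - <<'E'
from h import *
c,p,s=weight(.195,.225,[.517,-.041]); save(c,"pics/w3.png")
pockets(c,p,s,[.518,-.041],[.5235,.029])
for _ in range(4): bot.camera("wrist"); print(bot.get_state()["tool_pos"].round(4))
E
```

```text
clock: 5.17
tool_pos: [0.5372, 0.0646, 0.22]
tcp_rot: [0.691, 0.722, -0.0, -0.001]
contact_force: [0.5, -0.1, -4.6]
opening: 0.0314
finger_force: 40.7
clock: 5.83
tool_pos: [0.5163, -0.0395, 0.1699]
tcp_rot: [0.735, 0.678, -0.0, -0.001]
contact_force: [0.6, 0.6, -3.5]
opening: 0.0315
finger_force: 40.6
tool [ 0.5163 -0.0395  0.1699] yaw y-axis -4.61
13572 [ 0.5165 -0.0351  0.2104] ((516.5344848632812, -41.256229400634766), (33.075042724609375, 76.67979431152344), 85.80665588378906) circ ((516.6633911132812, -39.41520690917969), 39.90504455566406)
top z 0.11981456544607566 block ((520.2813720703125, 6.526397705078125), (161.27110290527344, 110.87481689453125), 85.34959411621094)
sq 1230 [517.9 -33.6] [517.4 -30.8] ((518.2256469726562, -33.56544876098633), (18.72881507873535, 36.26923751831055), 85.44116973876953)
rd 3857 [522.7  28.6] [522.1  28.9] ((522.095947265625, 28.65719223022461), (37.0041618347168, 42.556060791015625), 85.41157531738281)
[ 0.5176 -0.0396  0.1712]
[ 0.5177 -0.0397  0.1714]
[ 0.5177 -0.0397  0.1715]
[ 0.5175 -0.0397  0.1714]
```

View pics/w3.png

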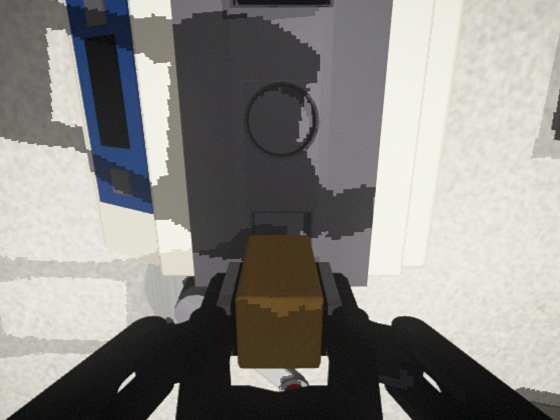

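The brass weight is held upright at (235–322, 240–368), just short of the square pocket, whose far edge shows at (280,212). The round pocket is at (283,119).

```bash
cat >> h.py <<'E'
def held(c,p,s,brass=True):
    col=cv2.cvtColor(c["color"],cv2.COLOR_RGB2HSV); z=p[...,2]
    tp=z-s["tool_pos"][2]; m=(tp>.02)&(tp<.05)&(np.linalg.norm(p[...,:2]-s["tool_pos"][:2],axis=-1)<.03)
    if brass: m&=(col[...,1]>120)
    zt=np.percentile(z[m],97); t=m&(np.abs(z-zt)<.003)
    a=cv2.minAreaRect((p[t][:,:2]*1000).astype(np.float32)); print("held top z",zt.round(4),t.sum(),"rel tool",(p[t].mean(0)-s["tool_pos"]).round(4),a)
    return a
E
python3 - <<'E'
from h import *
s=bot.get_state(); c,p=cloud("wrist"); print(s["tool_pos"].round(4)); held(c,p,s)
m=np.zeros(p.shape[:2],bool); m[240:290,250:308]=1
q=p[m]; q=q[(q[:,2]>.15)&(q[:,2]<.205)]; 
n=np.array([-np.sin(-.0796),np.cos(-.0796)])
d=q[:,:2]@n; zz=q[:,2]; print("face d vs z slope",np.polyfit(zz-.18,d,1), "tool d",s["tool_pos"][:2]@n)
pockets(c,p,s,[.518,-.041],[.5235,.029])
P=onplane(c,s,.12); e=[.5228,.029]
m=(p[...,2]<.1165)&(np.linalg.norm(P[...,:2]-e,axis=-1)<.0215); h=P[m][:,:2]*1000; print("rd",cv2.minEnclosingCircle(h.astype(np.float32)),h.mean(0))
m=(p[...,2]<.1165)&(np.linalg.norm(P[...,:2]-[.5172,-.0405],axis=-1)<.027); h=P[m][:,:2]; ax=np.array([n[1],-n[0]]); print("sq far edge d",np.percentile(h@n,[90,97,100]),"x range",np.percentile(h@ax,[0,3,97,100]),"tool",s["tool_pos"][:2]@ax)
E
```

```text
[ 0.5175 -0.0397  0.1714]
held top z 0.2101 6116 rel tool [-0.0008 -0.0001  0.0377] ((515.5169067382812, -40.86298370361328), (32.598846435546875, 34.27895736694336), 85.88655853271484)
face d vs z slope [-8.90595531e-05  1.53413769e-02] tool d 0.0015294113254643651
top z 0.11984167270739866 block ((520.3533935546875, 6.743202209472656), (161.43702697753906, 110.7961654663086), 85.44281005859375)
sq 1290 [517.5 -31.1] [517.3 -31.1] ((517.2868041992188, -31.21037483215332), (14.193357467651367, 38.55546569824219), 85.39572143554688)
rd 3872 [522.4  30.2] [522.2  29.3] ((522.1739501953125, 29.664093017578125), (39.76599884033203, 42.5546760559082), 85.41321563720703)
rd ((523.1057739257812, 29.889266967773438), 20.55242919921875) [522.17786615  29.0812052 ]
sq far edge d [0.01586028 0.01711379 0.01776274] x range [0.49885682 0.50224511 0.53423297 0.53740837] tool 0.5190600377985061
```

```bash
python3 -m jog '[{"xyz":[0.1,0.12,-0.8],"angular":[0,0,0],"grip":0.2},{"xyz":[0.1,0.12,-1.8],"angular":[0,0,0],"grip":0.2},{"xyz":[0.1,0.12,-2.5],"angular":[0,0,0],"grip":0.2},{"xyz":[0.1,0.12,-2.8],"angular":[0,0,0],"grip":0.2},{"xyz":[0.1,0.12,-3.0],"angular":[0,0,0],"grip":0.2},{"xyz":[0.1,0.12,-3.2],"angular":[0,0,0],"grip":0.2},{"xyz":[0.1,0.12,-3.3],"angular":[0,0,0],"grip":0.2},{"xyz":[0.1,0.12,-3.3],"angular":[0,0,0],"grip":0.2}]' 40
```

```text
clock: 6.8
tool_pos: [0.5178, -0.039, 0.1372]
tcp_rot: [0.735, 0.678, -0.0, -0.0]
contact_force: [-0.5, 0.0, -4.4]
opening: 0.0319
finger_force: 40.7
```

```bash
python3 -m jog '[{"xyz":[0,0,-0.2],"angular":[0,0,0],"grip":0.2},{"xyz":[0,0,-0.4],"angular":[0,0,0],"grip":0.2},{"xyz":[0,0,-0.6],"angular":[0,0,0],"grip":0.2},{"xyz":[0,0,-0.8],"angular":[0,0,0],"grip":0.2},{"xyz":[0,0,-0.9],"angular":[0,0,0],"grip":0.2},{"xyz":[0,0,-0.9],"angular":[0,0,0],"grip":0.2}]' 40
```

```text
clock: 7.3
tool_pos: [0.5177, -0.0389, 0.1282]
tcp_rot: [0.735, 0.678, -0.0, -0.0]
contact_force: [-0.3, -0.0, -4.1]
opening: 0.0316
finger_force: 40.8
```

```bash
python3 -m jog '[{"xyz":[0,0,-0.1],"angular":[0,0,0],"grip":0.2},{"xyz":[0,0,-0.2],"angular":[0,0,0],"grip":0.2},{"xyz":[0,0,-0.2],"angular":[0,0,0],"grip":0.2}]' 40
```

```text
clock: 7.55
tool_pos: [0.5178, -0.0389, 0.128]
tcp_rot: [0.735, 0.678, 0.0, 0.0]
contact_force: [-3.0, 0.9, 6.3]
opening: 0.0315
finger_force: 42.0
```

```bash
python3 -m jog '[{"xyz":[0,0,0.15],"angular":[0,0,0],"grip":0.45},{"xyz":[0,0,0.15],"angular":[0,0,0],"grip":0.6},{"xyz":[0,0,0.15],"angular":[0,0,0],"grip":0.65},{"xyz":[0,0,0.15],"angular":[0,0,0],"grip":0.65},{"xyz":[0,0,0.15],"angular":[0,0,0],"grip":0.65},{"xyz":[0,0,1],"angular":[0,0,0],"grip":0.65},{"xyz":[0,0,3],"angular":[0,0,0],"grip":0.65},{"xyz":[0,0,6],"angular":[0,0,0],"grip":0.7},{"xyz":[0,0,9],"angular":[0,0,0],"grip":0.8},{"xyz":[0,0,11],"angular":[0,0,0],"grip":1},{"xyz":[0,0,11.5],"angular":[0,0,0],"grip":1},{"xyz":[0,0,11.5],"angular":[0,0,0],"grip":1}]'
python3 - <<'E'
from h import *
c,p,s=weight(.155,.18,[.517,-.041],.03); save(c,"pics/w4.png")
E
```

```text
clock: 8.55
tool_pos: [0.5188, -0.0391, 0.2434]
tcp_rot: [0.735, 0.678, 0.001, 0.002]
contact_force: [-0.1, 0.7, 0.3]
opening: 0.0855
finger_force: 0.0
tool [ 0.5188 -0.0391  0.2434] yaw y-axis -4.64
2150 [ 0.517  -0.039   0.1653] ((516.752197265625, -40.705326080322266), (32.3821907043457, 31.993335723876953), 85.14791107177734) circ ((517.0528564453125, -40.53202438354492), 21.644670486450195)
```

View pics/w4.png

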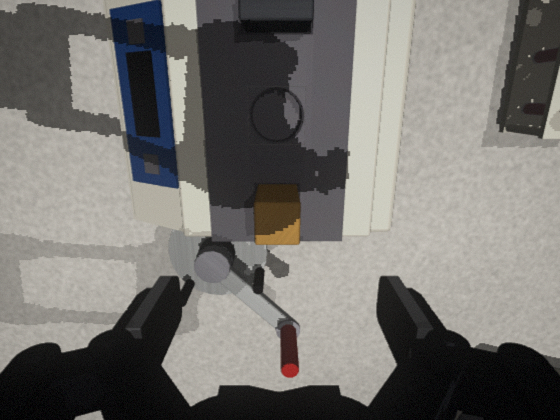

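```bash
python3 -m jog '[{"xyz":[-0.5,2.5,0],"angular":[0,0,0],"grip":1},{"xyz":[-1.3,6,0],"angular":[0,0,0],"grip":1},{"xyz":[-2.1,9.5,0],"angular":[0,0,0],"grip":1},{"xyz":[-2.9,13,0],"angular":[0,0,0],"grip":1},{"xyz":[-3.7,16.5,0],"angular":[0,0,0],"grip":1},{"xyz":[-4.5,20,0],"angular":[0,0,0],"grip":1},{"xyz":[-5.3,23.5,-0.5],"angular":[0,0,0],"grip":1},{"xyz":[-6.1,27,-1],"angular":[0,0,0],"grip":1},{"xyz":[-6.9,30.5,-1.5],"angular":[0,0,0],"grip":1},{"xyz":[-7.6,33.5,-2],"angular":[0,0,0],"grip":1},{"xyz":[-8.1,35.5,-2],"angular":[0,0,0],"grip":1},{"xyz":[-8.1,35.5,-2],"angular":[0,0,0],"grip":1}]'
python3 -m jog '[{"xyz":[0,0,0],"angular":[0,0,0],"grip":1},{"xyz":[0,0,0],"angular":[0,0,0],"grip":1}]'
python3 - <<'E'
from h import *
c,p,s=weight(.055,.066,[.437,.316])
E
```

```text
clock: 9.6
tool_pos: [0.4343, 0.3192, 0.2186]
tcp_rot: [0.734, 0.679, -0.002, -0.002]
contact_force: [-0.4, -0.0, 0.1]
opening: 0.0854
finger_force: 0.0
clock: 9.77
tool_pos: [0.4362, 0.3151, 0.2199]
tcp_rot: [0.735, 0.678, -0.002, 0.0]
contact_force: [0.7, -1.2, 0.3]
opening: 0.0856
finger_force: 0.0
tool [0.4362 0.3151 0.2199] yaw y-axis -4.63
1156 [0.4361 0.3184 0.0597] ((436.016845703125, 317.8062438964844), (34.532405853271484, 35.12717056274414), 71.2369155883789) circ ((435.8476257324219, 317.917236328125), 17.87352752685547)
```

The square weight is seated: top centre about (277,228), at z 0.165. Now to grasp the round one.

```bash
python3 -m jog '[{"xyz":[0,0.2,-3],"angular":[0,0,0],"grip":1},{"xyz":[0,0.2,-6.5],"angular":[0,0,0],"grip":1},{"xyz":[0,0.2,-10],"angular":[0,0,0],"grip":1},{"xyz":[0,0.2,-13.5],"angular":[0,0,0],"grip":1},{"xyz":[0,0.2,-16.5],"angular":[0,0,0],"grip":1},{"xyz":[0,0.2,-18.5],"angular":[0,0,0],"grip":1},{"xyz":[0,0.2,-19.6],"angular":[0,0,0],"grip":1},{"xyz":[0,0.2,-20],"angular":[0,0,0],"grip":1},{"xyz":[0,0.2,-20],"angular":[0,0,0],"grip":0.6},{"xyz":[0,0.2,-20],"angular":[0,0,0],"grip":0.4},{"xyz":[0,0.2,-20],"angular":[0,0,0],"grip":0.25},{"xyz":[0,0.2,-20],"angular":[0,0,0],"grip":0.25}]' 40
python3 -m jog '[{"xyz":[0,0,0],"angular":[0,0,0],"grip":0.25},{"xyz":[0,0,0],"angular":[0,0,0],"grip":0.25},{"xyz":[0,0,0],"angular":[0,0,0],"grip":0.25},{"xyz":[0,0,0],"angular":[0,0,0],"grip":0.25}]' 40
```

```text
clock: 10.82
tool_pos: [0.4377, 0.3183, 0.0225]
tcp_rot: [0.735, 0.678, 0.001, 0.0]
contact_force: [-0.5, -0.3, -0.2]
opening: 0.0386
finger_force: 0.0
clock: 11.15
tool_pos: [0.4375, 0.3184, 0.0226]
tcp_rot: [0.735, 0.678, 0.001, 0.0]
contact_force: [-0.4, -1.5, 6.3]
opening: 0.0351
finger_force: 40.9
```

```bash
python3 -m jog '[{"xyz":[0,0,1],"angular":[0,0,0],"grip":0.25},{"xyz":[0,0,3.5],"angular":[0,0,0],"grip":0.25},{"xyz":[0,0,7],"angular":[0,0,0],"grip":0.25},{"xyz":[0,0,10.5],"angular":[0,0,0],"grip":0.25},{"xyz":[0,0,14],"angular":[0,0,0],"grip":0.25},{"xyz":[0.3,-1,17],"angular":[0,0,0],"grip":0.25},{"xyz":[1,-3.5,19],"angular":[0,0,0],"grip":0.25},{"xyz":[2,-7,20],"angular":[0,0,0],"grip":0.25},{"xyz":[3,-10.5,20],"angular":[0,0,0],"grip":0.25},{"xyz":[4,-14,20],"angular":[0,0,0],"grip":0.25},{"xyz":[5,-17.5,20],"angular":[0,0,0],"grip":0.25},{"xyz":[6,-21,20],"angular":[0,0,0],"grip":0.25}]' 40
python3 -m jog '[{"xyz":[1,-3,0],"angular":[0,0,0],"grip":0.25},{"xyz":[2,-5.5,0],"angular":[0,0,0],"grip":0.25},{"xyz":[2.6,-7.5,0],"angular":[0,0,0],"grip":0.25},{"xyz":[2.7,-7.9,-2],"angular":[0,0,0],"grip":0.25},{"xyz":[2.7,-7.9,-4],"angular":[0,0,0],"grip":0.25},{"xyz":[2.7,-7.9,-5],"angular":[0,0,0],"grip":0.25},{"xyz":[2.7,-7.9,-5],"angular":[0,0,0],"grip":0.25},{"xyz":[2.7,-7.9,-5],"angular":[0,0,0],"grip":0.25},{"xyz":[2.7,-7.9,-5],"angular":[0,0,0],"grip":0.25}]' 40
python3 - <<'E'
from h import *
s=bot.get_state(); c,p=cloud("wrist"); print(s["tool_pos"].round(4)); save(c,"pics/w5.png")
tp=p[...,2]-s["tool_pos"][2]; m=(np.abs(tp-.038)<.003); m[:, :225]=0; m[:,335:]=0
q=(p[m][:,:2]*1000).astype(np.float32); print(m.sum(),p[m].mean(0),cv2.minEnclosingCircle(q),cv2.minAreaRect(q))
n=np.array([.0795,.9968]); 
m=np.zeros(p.shape[:2],bool); m[235:290,272:286]=1; q=p[m]; q=q[(q[:,2]>.155)&(q[:,2]<.2)]; print("front d",np.median(q[:,:2]@n),"want centre",np.array([.5228,.029])@n,"tool",s["tool_pos"][:2]@n)
E
```

```text
clock: 12.15
tool_pos: [0.496, 0.1065, 0.2215]
tcp_rot: [0.735, 0.678, -0.0, -0.0]
contact_force: [0.7, 0.5, -4.6]
opening: 0.0346
finger_force: 40.9
clock: 12.9
tool_pos: [0.5243, 0.0294, 0.1723]
tcp_rot: [0.735, 0.678, 0.001, 0.001]
contact_force: [0.0, -0.1, -3.1]
opening: 0.0348
finger_force: 40.8
[0.5243 0.0294 0.1723]
6910 [0.52366396 0.0302038  0.20945163] ((523.78271484375, 29.766347885131836), 22.718505859375) ((523.6633911132812, 29.188432693481445), (36.08121871948242, 39.52568054199219), 84.6136245727539)
front d 0.08764502997202246 want centre 0.0704698 tool 0.07102608565539904
```

View pics/w5.png

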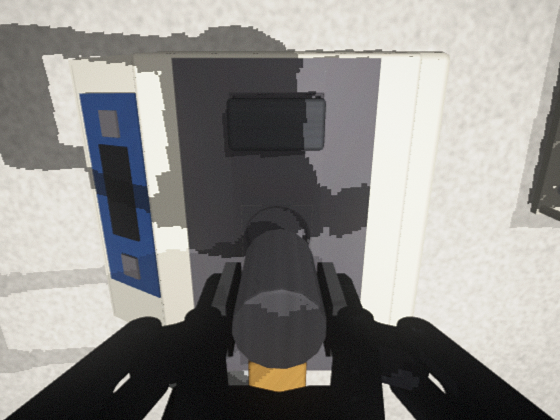

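The steel weight is held upright at (280,330), and its pocket's far rim shows at (277,208).

```bash
python3 -m jog '[{"xyz":[-0.1,0.1,-0.8],"angular":[0,0,0],"grip":0.25},{"xyz":[-0.1,0.1,-1.8],"angular":[0,0,0],"grip":0.25},{"xyz":[-0.1,0.1,-2.5],"angular":[0,0,0],"grip":0.25},{"xyz":[-0.1,0.1,-2.8],"angular":[0,0,0],"grip":0.25},{"xyz":[-0.1,0.1,-3.0],"angular":[0,0,0],"grip":0.25},{"xyz":[-0.1,0.1,-3.2],"angular":[0,0,0],"grip":0.25},{"xyz":[-0.1,0.1,-3.4],"angular":[0,0,0],"grip":0.25},{"xyz":[-0.1,0.1,-3.4],"angular":[0,0,0],"grip":0.25}]' 40
```

```text
clock: 13.62
tool_pos: [0.5227, 0.03, 0.137]
tcp_rot: [0.735, 0.678, -0.0, -0.0]
contact_force: [-0.1, 0.3, -3.9]
opening: 0.0347
finger_force: 40.9
```

Bottom at about 0.1145 without extra force, so it is in the pocket.

```bash
python3 -m jog '[{"xyz":[0,0,-0.2],"angular":[0,0,0],"grip":0.25},{"xyz":[0,0,-0.4],"angular":[0,0,0],"grip":0.25},{"xyz":[0,0,-0.6],"angular":[0,0,0],"grip":0.25},{"xyz":[0,0,-0.8],"angular":[0,0,0],"grip":0.25},{"xyz":[0,0,-0.9],"angular":[0,0,0],"grip":0.25},{"xyz":[0,0,-1.0],"angular":[0,0,0],"grip":0.25},{"xyz":[0,0,-1.0],"angular":[0,0,0],"grip":0.25}]' 40
```

```text
clock: 14.2
tool_pos: [0.5227, 0.0301, 0.1286]
tcp_rot: [0.735, 0.678, 0.0, 0.0]
contact_force: [-2.4, -0.9, 5.2]
opening: 0.0347
finger_force: 41.8
```

```bash
python3 -m jog '[{"xyz":[0,0,0.15],"angular":[0,0,0],"grip":0.45},{"xyz":[0,0,0.15],"angular":[0,0,0],"grip":0.6},{"xyz":[0,0,0.15],"angular":[0,0,0],"grip":0.65},{"xyz":[0,0,0.15],"angular":[0,0,0],"grip":0.65},{"xyz":[0,0,0.15],"angular":[0,0,0],"grip":0.65},{"xyz":[0,0,1],"angular":[0,0,0],"grip":0.65},{"xyz":[0,0,3],"angular":[0,0,0],"grip":0.65},{"xyz":[0,0,6],"angular":[0,0,0],"grip":0.65},{"xyz":[0,0,9],"angular":[0,0,0],"grip":0.65},{"xyz":[0,0,11],"angular":[0,0,0],"grip":0.65},{"xyz":[0,0,12],"angular":[0,0,0],"grip":0.65},{"xyz":[0,0,12],"angular":[0,0,0],"grip":0.65}]'
python3 - <<'E'
from h import *
c,p,s=weight(.155,.175,[.523,.029],.03); np.save("w6.npy",p)
for g in([.517,-.041],[.5287,.099]):
    m=(p[...,2]>.14)&(p[...,2]<.175)&(np.linalg.norm(p[...,:2]-g,axis=-1)<.027); print(p[m].mean(0),np.median(p[m][:,2]))
E
python3 -m jog '[{"xyz":[0,-2,0],"angular":[0,0,0.08],"grip":0.65},{"xyz":[-0.1,-5,0],"angular":[0,0,0.18],"grip":0.65},{"xyz":[-0.2,-8.5,0],"angular":[0,0,0.28],"grip":0.65},{"xyz":[-0.3,-12,0],"angular":[0,0,0.38],"grip":0.65},{"xyz":[-0.4,-15.5,0],"angular":[0,0,0.48],"grip":0.65},{"xyz":[-0.5,-18.5,0],"angular":[0,0,0.58],"grip":0.65},{"xyz":[-0.6,-20.2,0],"angular":[0,0,0.68],"grip":0.65},{"xyz":[-0.6,-20.6,0],"angular":[0,0,0.785],"grip":0.65},{"xyz":[-0.6,-20.6,0],"angular":[0,0,0.785],"grip":0.65},{"xyz":[-0.6,-20.6,0],"angular":[0,0,0.785],"grip":0.65},{"xyz":[-0.6,-20.6,0],"angular":[0,0,0.785],"grip":0.65}]'
python3 - <<'E'
from h import *
c,p,s=weight(.149,.16,[.5165,-.176],.025); save(c,"pics/w7.png")
E
```

```text
clock: 15.2
tool_pos: [0.5242, 0.03, 0.2502]
tcp_rot: [0.735, 0.678, 0.002, 0.002]
contact_force: [0.1, -0.8, 0.2]
opening: 0.0554
finger_force: 0.0
tool [0.5242 0.03   0.2502] yaw y-axis -4.64
1984 [0.5219 0.031  0.1652] ((521.8470458984375, 29.605754852294922), (34.82784652709961, 35.104217529296875), 47.73432159423828) circ ((521.7894897460938, 29.387107849121094), 17.942659378051758)
[ 0.5172922  -0.03537629  0.16186884] 0.16535992119506043
[0.52770308 0.09818216 0.15072165] 0.150735545377459
clock: 16.17
tool_pos: [0.5162, -0.1751, 0.2461]
tcp_rot: [0.421, 0.907, 0.0, -0.001]
contact_force: [-0.1, 0.3, -0.1]
opening: 0.0556
finger_force: 0.0
tool [ 0.5162 -0.1751  0.2461] yaw y-axis 40.24
369 [ 0.5155 -0.1768  0.1543] ((516.0252075195312, -177.23934936523438), (15.30980110168457, 14.748363494873047), 27.380434036254883) circ ((515.9881591796875, -177.32070922851562), 7.8612589836120605)
```

View pics/w7.png

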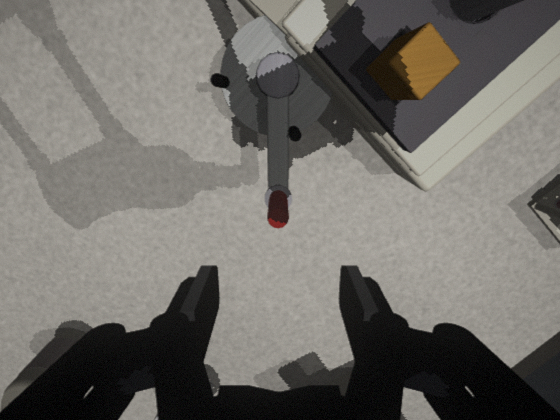

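The red grip is centred between the fingers at (278,212), with the arm running up to the pivot at (277,75). Both weights are seated.

```bash
python3 -m jog '[{"xyz":[0,-0.15,-3],"angular":[0,0,0],"grip":0.65},{"xyz":[0,-0.15,-6],"angular":[0,0,0],"grip":0.65},{"xyz":[0,-0.15,-9],"angular":[0,0,0],"grip":0.65},{"xyz":[0,-0.15,-11.5],"angular":[0,0,0],"grip":0.65},{"xyz":[0,-0.15,-12.8],"angular":[0,0,0],"grip":0.65},{"xyz":[0,-0.15,-13.2],"angular":[0,0,0],"grip":0.65},{"xyz":[0,-0.15,-13.2],"angular":[0,0,0],"grip":0.5},{"xyz":[0,-0.15,-13.2],"angular":[0,0,0],"grip":0.35},{"xyz":[0,-0.15,-13.2],"angular":[0,0,0],"grip":0.2},{"xyz":[0,-0.15,-13.2],"angular":[0,0,0],"grip":0.05},{"xyz":[0,-0.15,-13.2],"angular":[0,0,0],"grip":0.05},{"xyz":[0,-0.15,-13.2],"angular":[0,0,0],"grip":0.05}]' 50
python3 -m jog '[{"xyz":[0,0,0],"angular":[0,0,0],"grip":0.05},{"xyz":[0,0,0],"angular":[0,0,0],"grip":0.05},{"xyz":[0,0,0],"angular":[0,0,0],"grip":0.05},{"xyz":[0,0,0],"angular":[0,0,0],"grip":0.05}]' 50
python3 - <<'E'
import numpy as np
P=np.array([.4519,-.1006]); a0=np.radians(-49.6)
f=lambda t:P+.1*np.array([np.cos(a0-t),np.sin(a0-t)])
for t in np.arange(0,1.26,.05): print(round(t,2),((f(t)-f(0))*100).round(2))
E
```

```text
clock: 17.22
tool_pos: [0.5175, -0.1779, 0.1168]
tcp_rot: [0.42, 0.908, -0.0, 0.001]
contact_force: [-0.6, 0.3, 5.5]
opening: 0.0146
finger_force: 48.9
clock: 17.55
tool_pos: [0.5176, -0.178, 0.1168]
tcp_rot: [0.42, 0.908, -0.0, 0.001]
contact_force: [-0.4, -0.5, 7.2]
opening: 0.0149
finger_force: 48.9
0.0 [0. 0.]
0.05 [-0.39 -0.31]
0.1 [-0.79 -0.61]
0.15 [-1.21 -0.88]
0.2 [-1.64 -1.14]
0.25 [-2.09 -1.37]
0.3 [-2.54 -1.58]
0.35 [-3.   -1.76]
0.4 [-3.48 -1.92]
0.45 [-3.96 -2.06]
0.5 [-4.44 -2.17]
0.55 [-4.94 -2.26]
0.6 [-5.43 -2.33]
0.65 [-5.93 -2.37]
0.7 [-6.43 -2.38]
0.75 [-6.93 -2.37]
0.8 [-7.43 -2.34]
0.85 [-7.93 -2.28]
0.9 [-8.42 -2.2 ]
0.95 [-8.91 -2.09]
1.0 [-9.39 -1.95]
1.05 [-9.86 -1.8 ]
1.1 [-10.33  -1.62]
1.15 [-10.78  -1.41]
1.2 [-11.23  -1.18]
1.25 [-11.66  -0.94]
```

```bash
python3 -m jog '[{"xyz":[-0.39,-0.31,0.1],"angular":[0,0,-0.05],"grip":0.05},{"xyz":[-0.79,-0.61,0.1],"angular":[0,0,-0.1],"grip":0.05},{"xyz":[-1.64,-1.14,0.1],"angular":[0,0,-0.2],"grip":0.05},{"xyz":[-2.54,-1.58,0.1],"angular":[0,0,-0.3],"grip":0.05},{"xyz":[-3.48,-1.92,0.1],"angular":[0,0,-0.4],"grip":0.05},{"xyz":[-4.44,-2.17,0.1],"angular":[0,0,-0.5],"grip":0.05},{"xyz":[-5.43,-2.33,0.1],"angular":[0,0,-0.6],"grip":0.05},{"xyz":[-6.43,-2.38,0.1],"angular":[0,0,-0.7],"grip":0.05},{"xyz":[-7.43,-2.34,0.1],"angular":[0,0,-0.8],"grip":0.05},{"xyz":[-8.42,-2.2,0.1],"angular":[0,0,-0.9],"grip":0.05},{"xyz":[-9.39,-1.95,0.1],"angular":[0,0,-1.0],"grip":0.05},{"xyz":[-9.39,-1.95,0.1],"angular":[0,0,-1.0],"grip":0.05}]' 50
```

```text
clock: 18.55
tool_pos: [0.4233, -0.1977, 0.117]
tcp_rot: [0.804, 0.594, 0.001, 0.002]
contact_force: [4.3, -2.6, -4.2]
opening: 0.0149
finger_force: 48.8
```

```bash
python3 -m jog '[{"xyz":[-0.47,0.15,0],"angular":[0,0,-0.05],"grip":0.05},{"xyz":[-0.94,0.33,0],"angular":[0,0,-0.1],"grip":0.05},{"xyz":[-1.39,0.54,0],"angular":[0,0,-0.15],"grip":0.05},{"xyz":[-1.84,0.77,0],"angular":[0,0,-0.2],"grip":0.05},{"xyz":[-1.84,0.77,0],"angular":[0,0,-0.2],"grip":0.05},{"xyz":[-1.84,0.77,0],"angular":[0,0,-0.2],"grip":0.05}]' 50
python3 -m jog '[{"xyz":[-0.22,0.12,0],"angular":[0,0,-0.02],"grip":0.05},{"xyz":[-0.22,0.12,0],"angular":[0,0,-0.02],"grip":0.05},{"xyz":[-0.22,0.12,0],"angular":[0,0,-0.02],"grip":0.05}]' 50
python3 - <<'E'
from h import *
s=bot.get_state();print(s["tool_pos"],s["contact_force"],s["moment"]); d=s["tool_pos"][:2]-np.array([.4529,-.1016]); print(np.hypot(*d),-np.degrees(np.arctan2(d[1],d[0])+0)-49.6)
E
```

```text
clock: 19.05
tool_pos: [0.4059, -0.1906, 0.1169]
tcp_rot: [0.858, 0.513, 0.0, 0.002]
contact_force: [1.9, -5.1, 0.4]
opening: 0.0147
finger_force: 49.2
clock: 19.3
tool_pos: [0.4044, -0.1898, 0.1169]
tcp_rot: [0.863, 0.504, 0.001, 0.002]
contact_force: [4.6, -5.5, -0.3]
opening: 0.0147
finger_force: 49.2
[ 0.40438665 -0.18982602  0.11691163] [ 4.56423482 -5.45439241 -0.29661978] [-0.71052148 -0.39797276  0.17914831]
0.10068453543801419 69.20532601234575
```

```bash
python3 -m jog '[{"xyz":[-0.13,0.07,0],"angular":[0,0,-0.015],"grip":0.05},{"xyz":[-0.26,0.14,0],"angular":[0,0,-0.03],"grip":0.05},{"xyz":[-0.26,0.14,0],"angular":[0,0,-0.03],"grip":0.05},{"xyz":[-0.26,0.14,0],"angular":[0,0,-0.03],"grip":0.05}]' 60
python3 -m jog '[{"xyz":[-0.18,0.1,0],"angular":[0,0,0],"grip":0.05},{"xyz":[-0.18,0.1,0],"angular":[0,0,0],"grip":0.05},{"xyz":[-0.18,0.1,0],"angular":[0,0,0],"grip":0.05}]' 60
```

```text
clock: 19.63
tool_pos: [0.404, -0.1896, 0.117]
tcp_rot: [0.871, 0.492, 0.002, 0.004]
contact_force: [8.0, -6.6, -5.1]
opening: 0.0146
finger_force: 58.7
clock: 19.88
tool_pos: [0.4037, -0.1895, 0.1171]
tcp_rot: [0.871, 0.492, 0.003, 0.006]
contact_force: [12.6, -8.0, -8.1]
opening: 0.0146
finger_force: 58.9
```

The tool has stopped moving while the force rises, so the arm is on its stop. One last check by camera.

```bash
python3 -m jog '[{"xyz":[0,0,0],"angular":[0,0,0],"grip":0.05},{"xyz":[0,0,0],"angular":[0,0,0],"grip":0.05},{"xyz":[0,0,0],"angular":[0,0,0],"grip":0.05},{"xyz":[0,0,0],"angular":[0,0,0],"grip":0.05}]' 60
python3 - <<'E'
from h import *
c,p=cloud("wrist"); save(c,"pics/w8.png")
E
```

```text
clock: 20.22
tool_pos: [0.4038, -0.1894, 0.1171]
tcp_rot: [0.871, 0.492, 0.003, 0.006]
contact_force: [12.5, -8.4, -8.3]
opening: 0.0145
finger_force: 58.9
```

View pics/w8.png

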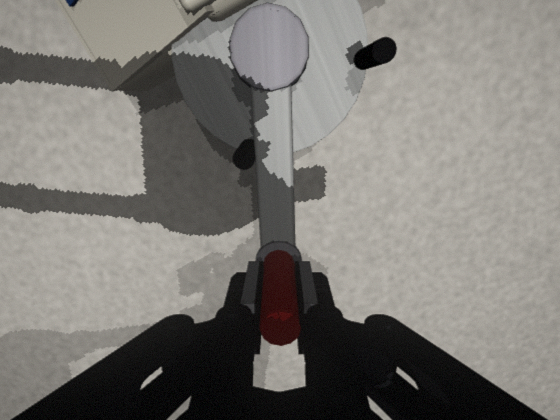

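The fingers hold the red grip at (280,295), and the arm rests against the forward stop pin at (245,153).

```bash
python3 -c "
from bench import bot
print(bot.sign_off())"
```

```text
the job is handed in; nothing more can be done
None
```

The round and square weights are fully seated in their pockets, and I handed the job in at about 20 s with the gripper still holding the release arm against its forward stop.

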